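# Close the kiln port with its firebrick plug

### The job

The kiln's firebrick plug lies on the bench with a roll of blue tape left over its fragile white ceramic tube, which keeps the plug from going in. Lift the roll off the tube and lay it flat on the clear part of the wooden ware board; then, pushing the plug along the bench without lifting it, slide it nose first into the kiln's port until its collar is fully home against the kiln. Do not touch the white tube with the robot, and leave the pottery and tools standing where they are.

Things in the scene. Friction and masses are not known exactly. Their poses are not given: they have to be found in the camera images.
- kiln: Fixed kiln, 320 wide, 270 deep, 250 high; firebrick below, aluminium above, grey lid. Origin: middle of the mouth of the port, low in its front face, on the bench. x points into the port, y along the face, z up; it fills x 0 to 270, y -160 to 160. Port 83 wide, 63 high from the bench (its floor), 75 deep; its sides flare to 100 wide over the first 18.
- plug: Loose cream firebrick plug, 0.5 kg, on the bench. Origin: underside, below the middle of the collar's front face; x to the nose, z up. Nose x 0 to 60, 80 wide, 60 high; collar x -30 to 0, 112 wide, 70 high; tail x -80 to -30, 96 wide, 52 high, flat back face at x -80 to push on. Home: its origin and x axis coincide with the kiln's.
- tube: Fragile white ceramic tube that stands on the plug's collar (part of the plug): 22 diameter, 55 tall, its foot 15 mm behind the collar's front face and 70 above the plug's underside. Origin: centre of its foot. Not to be touched by the robot.
- roll: Loose roll of blue tape (rigid ring), outer diameter 66, hole 40, 40 high, at the start lying on the collar with the tube through its hole. Origin: centre of its underside, z along its axis. It overhangs the collar's front, so the plug cannot go home under it.
- board: Wooden ware board, fixed flat on the bench, 220 (x) x 170 (y) x 12 thick. Origin: centre of its underside. Its -x half carries the pot and the clay house; the clear place is about x = 45, y = 0.
- pot: Loose clay bowl on the ware board, rim radius 36, 50 high. Origin: centre of its underside. Leave alone.
- house: Loose clay house on the ware board, 62 x 62, 64 high. Origin: centre of its underside. Leave alone.
- dish: Loose lidded clay dish, radius 46, 48 high, beside the plug's way to the port. Origin: centre of its underside. Leave alone.
- pumpkin: Loose clay pumpkin, radius 42, 55 high, beside the plug's way to the port. Origin: centre of its underside. Leave alone.
- vase: Loose clay cylinder vase, radius 34, 120 high. Origin: centre of its underside. Leave alone.
- jar: Loose green glaze jar with a white cap, radius 36, 110 high. Origin: centre of its underside. Leave alone.
- spatula: Wooden spatula lying on the bench near the robot, about 160 long, lying along its x. Origin: near its middle. Leave alone.
Not all that is in view belongs to the job. Several things have the shape of the roll; the one meant has the colours described above.

How it is judged (in metres and radians):
On the way, in this order (a step that is already met when the one before it is completed fails the run):
1. the roll is off the tube and lies flat and released on the ware board (x of roll in the frame of board between -0.085 and 0.085 m and y of roll in the frame of board between -0.06 and 0.06 m and z of roll in the frame of board between 0.008 and 0.017 m and angle between roll's own z axis and vertical below 0.1 rad and contact force between the fingers and roll below 0.2 N), for 0.2 s.
2. the plug is home in the port (x of plug in the frame of kiln above -0.005 m and y of plug in the frame of kiln between -0.006 and 0.006 m and angle between the x axis of plug and the x axis of kiln, either way round below 0.06 rad and angle between plug's own z axis and vertical below 0.06 rad and height (world z) of plug below 0.006 m), for 0.2 s.
At the end, for the whole second after the job is handed in: The roll lies flat (0.1 rad), released, on the ware board (centre within 85 mm in x, 60 mm in y of the board's); the plug is in the port on the bench, collar within 5 mm of the kiln's face, within 6 mm sideways and 0.06 rad in line and level; both at rest (all of step 1 and all of step 2 and linear speed of each of roll, plug below 0.01 m/s); the robot touches nothing.
It fails at once if the robot touches the white tube (over 1 N) (contact force between any of the fingers, the arm and tube above 1 N).
It fails at once if the plug is lifted or tipped (origin over 15 mm high, or tilted over 0.15 rad) (height (world z) of plug above 0.015 m or angle between plug's own z axis and vertical above 0.15 rad).
It fails at once if a bystander is moved by more than 25 mm or tipped (distance of any of pot, house, dish, pumpkin, vase, jar, spatula from where it was at the start of the episode above 0.025 m or angle between any of pot, house, dish, pumpkin, vase, jar, spatula's own z axis and vertical above 0.4 rad).
It also fails if it takes over 64 s, if anything falls off the work surface, if the arm or the gripper's body presses on something with over 40 N, if the wrist force passes 120 N, or if a joint passes its speed limit or range.

### The arm

A 7-joint arm with a two-finger parallel gripper is mounted at the origin on the work surface. World frame = base frame: x ahead of the robot, y to its left, z up, the work surface at z = 0. Lengths are in mm, angles in rad, forces in N, time in s.
With the tool pointing down it reaches from about 425 to 875 mm from the base axis. Payload 4.7 kg.
Tool frame: the origin (TCP) lies between the finger pads; the fingertips stand 19 mm ahead of it and the grasp point (between the pads) is the TCP; z points along the fingers, y is the line along which they close (so a half turn about z gives the same grasp; the last joint's range is limited). The gripper opens to 87 mm and grips with 3 to 60 N. Pads are 19 mm wide; open, the fingers measure 117 mm over their backs; the gripper's body (75 mm by 190 mm) begins 51 mm behind the grasp point.
Start: joints at [0.014, 0.321, -0.07, 1.45, 0.023, 1.371, -0.057], TCP at [650.018, -0.024, 241.587] pointing down, gripper open.
Joint ranges: [-2.86, 2.86], [-0.3, 2.09], [-1.38, 1.24], [0.06, 2.45], [-1.56, 4.7], [0.09, 2.05], [-2.69, 2.69]. Speed limits (rad/s): [2.57, 2.57, 3.14, 3.14, 3.14, 3.14, 3.14].

### API

Orientations are given as [roll, pitch, yaw] about the fixed x, y, z axes, in that order (R = Rz(yaw) Ry(pitch) Rx(roll)).
In Python, from cell import manip gives the robot as it stands. The module is installed in compiled form; this text tells all that it offers.
- The arm moves only by the shell command python3 -m jog 'ROWS'. ROWS is JSON, a list of rows, each a list of 7 numbers: the closure, from 0 (fully open) to 1 (shut), then the shift along the tool's x, y, z in units of 0.4 m (1.0 is 0.4 m), then the turn, a rotation vector about the tool's x, y, z in units of pi/2 rad (1.0 is pi/2 rad). A call has 1 to 8 rows; each row is the pose to reach, as a shift and turn from the pose commanded when the call began, along the tool's axes at that moment; what a row does not reach only later rows make up. A row lasts 1/12 s, in which the tool goes at most 41.7 mm and 7.16 degrees, less where a joint would pass 70% of its speed; a pose out of reach is approached as far as the arm can. A call with a number of a shift or a turn outside -1 to 1 is refused whole. A call with a gripper value outside its range is refused whole. The fingers move at their own pace and stop on an object; the grip force is fixed at half the most. Time passes only in rows, so rows that repeat a pose let the fingers close. It gives the time, the measured TCP pose, the force, the opening and the grip force at its end, in the units of the state.
- manip.sense(): the state, without advancing time (a new reading comes with each control period).
- manip.capture(name): name is "scene" or "side" or "wrist"; returns a dict with "img" (480x640x3 uint8, blue, green, red), "fx", "fy", "cx", "cy" (pixels), "k1" (the pictures are not rectified: a ray, as slopes to the right and down, at radius r is drawn at 1 + k1 r^2 times it, then the intrinsics apply), "R" (3x3) and "t" (3): a world point X has camera coordinates R X + t; the wrist camera has in their place "hand_eye" (4x4, takes a point from camera to tool coordinates, whose origin is the TCP and whose axes are the flange's). Camera axes: x right, y down, z forward; pixel columns grow to the right and rows downward; lengths in mm; the calibration is good to about 2 mm. A picture is of the moment at which its call begins: read the wrist's pose just before it. There is no depth.
- manip.hand_in(): hands the job in; it is judged then, once.
The state is a dict: "time_s": time; "joint_positions": joint angles; "joint_velocities": joint speeds; "joint_efforts": joint torques, N m; "ee_pos": TCP position; "eef_rot": TCP orientation; "force": force on the tool from outside, world axes, zero at the start; "ft_torque": the same for the moment, N m; "grip_width": finger opening in mm; "gripper_force": force on a finger pad.
Only numpy, scipy, OpenCV 4.12 (cv2) and the standard library are available. Lean on these libraries where they do the work, as an engineer would, in place of code of your own. Each camera call takes 0.05 s, during which the arm holds its last target. There are 200 camera calls.

## Working session

There is one attempt and no reset: what is moved stays moved. The work goes in short steps, Python scripts to look and compute and a shell command to move; the robot and the scene stay as the last step left them, time stands still between calls to the robot, and variables do not carry over. Pictures are saved under pics/ and viewed, at most 12 in all, crops included, and the job is handed in when it is done.

```bash
mkdir -p pics; python3 - <<'E'
from cell import manip
import cv2,pickle
s=manip.sense();print(s['ee_pos'],s['eef_rot'],s['grip_width'],s['time_s'])
d={}
for n in('scene','side'):
    c=manip.capture(n);d[n]=c;cv2.imwrite(f'pics/{n}0.png',c['img']);print(n,[c[k] for k in('fx','fy','cx','cy','k1')],c['R'],c['t'])
c=manip.capture('wrist');d['wrist']=c;print(c['hand_eye'],c['fx'],c['k1'])
cv2.imwrite('pics/wrist0.png',c['img'])
d['s']=s;pickle.dump(d,open('d0.pkl','wb'))
E
```

```text
[ 6.49482237e+02 -2.85025056e-02  2.40485500e+02] [-3.13972779e+00  9.62011363e-05  1.57085465e+00] 86.67227866202008 0.0
scene [604.1726245971689, 604.1726245971689, 315.0903918203232, 234.0176135984458, 0.01891902479834372] [[ 0.10592489  0.99435949  0.00539728]
 [ 0.69807368 -0.0704952  -0.71254723]
 [-0.70814762  0.07924419 -0.70160338]] [   8.68959995 -345.53640086 1677.28395144]
side [547.5450913125823, 547.5450913125823, 318.2371836174457, 233.14962074319422, -0.1245548986115667] [[-0.88308505 -0.46903579 -0.01289269]
 [-0.34120039  0.66077759 -0.66854713]
 [ 0.32209173 -0.58598499 -0.74355801]] [ 470.99200035  301.29021429 1197.77499806]
[[-6.70385673e-04 -9.61648170e-01 -2.74285156e-01  7.54995469e+01]
 [ 9.99999623e-01 -7.96297240e-04  3.47712448e-04  4.41393809e-01]
 [-5.52789552e-04 -2.74284820e-01  9.61648341e-01 -1.43749106e+02]
 [ 0.00000000e+00  0.00000000e+00  0.00000000e+00  1.00000000e+00]] 423.5957769933997 -0.006240631077059651
```

View pics/scene0.png

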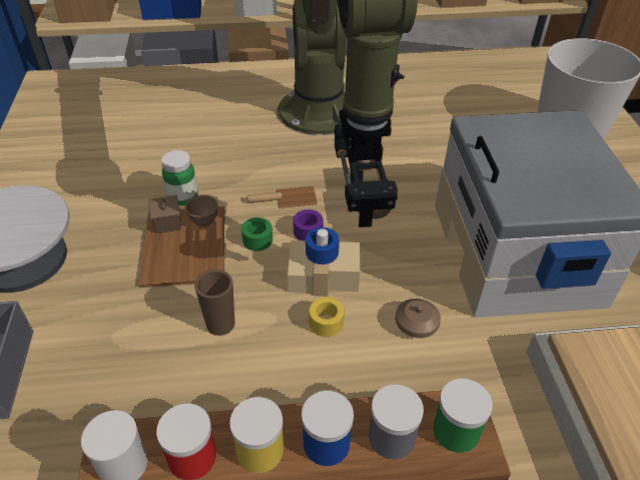

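View pics/side0.png

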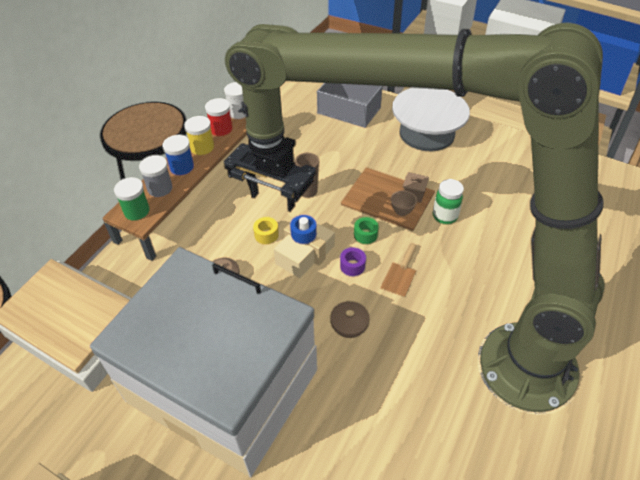

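The scene view shows the roll/tube at about (322,245), the plug at 290–360 × 240–290, the board at 140–227 × 200–283, the vase (217,303), the jar (178,180), the dish (418,317), and the kiln at right. In the side view the roll is at (303,230) and the board around (390,195).

```bash
cat >h.py <<'E'
import numpy as np,cv2
from scipy.spatial.transform import Rotation as Ro
def ray(c,uv,s=None):
    p=(np.array(uv,float)-[c['cx'],c['cy']])/[c['fx'],c['fy']]
    q=p.copy()
    for _ in range(10): q=p/(1+c['k1']*(q@q))
    d=np.array([*q,1.])
    if 'R' in c: R,t=np.array(c['R']),np.array(c['t']); return -R.T@t,R.T@d
    H=np.array(c['hand_eye']);Rt=Ro.from_euler('xyz',s['eef_rot']).as_matrix()
    return Rt@H[:3,3]+np.array(s['ee_pos']),Rt@H[:3,:3]@d
def onz(c,uv,z,s=None):
    o,d=ray(c,uv,s);return (o+d*(z-o[2])/d[2])
def tri(*rs):
    A=np.zeros((3,3));b=np.zeros(3)
    for o,d in rs:
        d=d/np.linalg.norm(d);P=np.eye(3)-np.outer(d,d);A+=P;b+=P@o
    x=np.linalg.solve(A,b);return x,[np.linalg.norm(np.cross(d/np.linalg.norm(d),x-o)) for o,d in rs]
def blobs(img,lo,hi,amin=30):
    m=cv2.inRange(cv2.cvtColor(img,cv2.COLOR_BGR2HSV),lo,hi)
    n,l,st,ce=cv2.connectedComponentsWithStats(m)
    return m,l,[(i,st[i],ce[i]) for i in range(1,n) if st[i][4]>amin]
E
python3 - <<'E'
import pickle,numpy as np;from h import *
d=pickle.load(open('d0.pkl','rb'));sc,si=d['scene'],d['side']
np.set_printoptions(precision=1,suppress=True)
for n in('scene','side'):
    print(n,[(b[1][:5].tolist(),b[2]) for b in blobs(d[n]['img'],(105,120,60),(125,255,255))[2]])
# board corners
for uv in[(146,207),(228,206),(222,276),(138,281)]:print('board',onz(sc,uv,12))
for nm,uv,z in[('tube top',(322,234),125),('roll top',(322,241),110),('vase base',(220,322),0),('vase top',(215,284),120),('jar top',(176,160),110),('jar base',(181,192),0),('dish',(418,322),0),('lidknob',(418,304),48),('tail corner bl',(290,284),0),('tail b top',(290,248),52),('nose',(359,290),0),('nose top l',(360,247),60),('nose topn',(359,265),60),('pot',(203,203),50),('house',(163,213),50),('kiln base near',(478,308),0),('kiln front far top',(455,120),250)]:
    print(nm,onz(sc,uv,z))
print('side tube',onz(si,(303,221),125),'tri',tri(ray(sc,(322,234)),ray(si,(303,221))))
print('pumpkin side',onz(si,(350,318),28))
w=cv2.resize(d['wrist']['img'],(640,480));
a=sc['img'][200:340,260:470];a=cv2.resize(a,None,fx=2.4,fy=2.4,interpolation=2)
b=si['img'][180:330,230:430];b=cv2.resize(b,None,fx=1.48,fy=1.48)
cv2.imwrite('pics/c1.png',a)
E
```

```text
scene [([4, 0, 22, 43, 432], array([15.6, 18.5])), ([139, 0, 61, 19, 1071], array([169.1,   8.7])), ([0, 4, 26, 123, 1636], array([ 8.2, 67.2])), ([26, 59, 10, 11, 41], array([29.9, 65.5])), ([305, 227, 34, 37, 819], array([321.6, 247. ])), ([542, 240, 69, 48, 2108], array([575.6, 263. ])), ([304, 430, 47, 36, 1008], array([326.1, 449.8]))]
side [([329, 0, 66, 29, 1424], array([364.5,  10.9])), ([400, 0, 21, 32, 420], array([409.1,  11.9])), ([474, 0, 25, 23, 361], array([484.1,   9.2])), ([532, 0, 108, 95, 3121], array([608.9,  43.8])), ([166, 150, 27, 25, 436], array([180.4, 162.9])), ([291, 215, 25, 28, 447], array([303. , 230.3]))]
board [ 375.9 -433.4   12. ]
board [ 390.9 -249.3   12. ]
board [ 602.3 -262.1   12. ]
board [ 598.6 -428.9   12. ]
tube top [616.3 -61.9 125. ]
roll top [620.1 -62.1 110. ]
vase base [ 708.6 -266.8    0. ]
vase top [ 717. -263.  120.]
jar top [ 338.  -353.5  110. ]
jar base [ 316.9 -360.1    0. ]
dish [747.2 109.7  -0. ]
lidknob [741.4 104.9  48. ]
tail corner bl [ 627.1 -126.6    0. ]
tail b top [ 576.3 -121.5   52. ]
nose [656.9   9.9   0. ]
nose top l [595.5  18.3  60. ]
nose topn [643.8   8.6  60. ]
pot [ 418.6 -300.1   50. ]
house [ 442.6 -384.4   50. ]
kiln base near [725.6 234.   -0. ]
kiln front far top [448.1 221.7 250. ]
side tube [606.2 -61.3 125. ] tri (array([609.3, -62.9, 120. ]), [np.float64(2.2567338661288736), np.float64(2.256733866128872)])
pumpkin side [407.5  79.6  28. ]
```

View pics/wrist0.png

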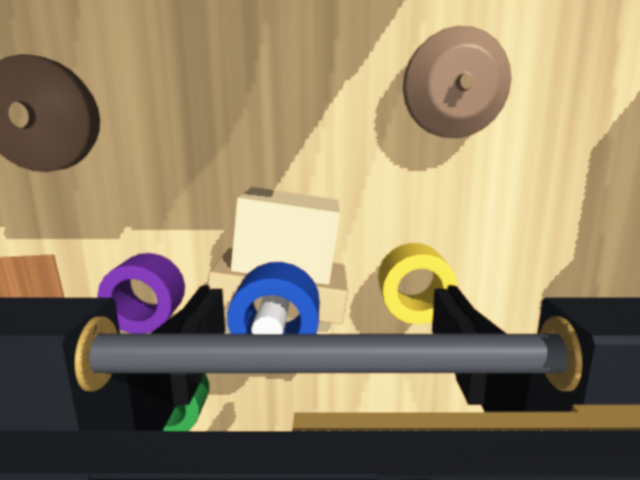

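The wrist view (up = +y, right = +x) shows the roll at about u 229–319, the tube top near (270,325), the nose's front top edge from (240,195) to (340,207), the pumpkin at left and the dish at (457,80). I'll compute the roll centre.

```bash
python3 - <<'E'
import pickle,numpy as np;from h import *
d=pickle.load(open('d0.pkl','rb'));sc,si,w,s=d['scene'],d['side'],d['wrist'],d['s']
np.set_printoptions(precision=1,suppress=True)
m,l,B=blobs(w['img'],(105,120,60),(125,255,255),500)
for b in B: print(b[1],b[2])
print('roll x',[onz(w,(u,300),95,s) for u in(229,319)])
print('tube top w/scene/side',tri(ray(w,(270,325),s),ray(sc,(322,234)),ray(si,(303,221))))
print('roll centroid',tri(ray(sc,(321.6,247)),ray(si,(303,230.3))))
for uv,z in[((246,195),60),((340,208),60),((330,282),60),((231,270),60)]:print('nose top',onz(w,uv,z,s))
for uv in [(347,292),(345,322)]:print('collar',onz(w,uv,70,s))
print('dish',onz(w,(457,80),25,s),'pumpkin',onz(w,(45,112),28,s))
E
```

```text
[ 228  263   91   72 3958] [275.6 297.7]
roll x [array([576.5, -51. ,  95. ]), array([643., -51.,  95.])]
tube top w/scene/side (array([609.2, -61.7, 119.3]), [np.float64(2.431666287173327), np.float64(1.1589250205817632), np.float64(3.47510590800697)])
roll centroid (array([610.6, -63.1,  85.5]), [np.float64(2.015645549021704), np.float64(2.015645549021713)])
nose top [586.4  21.3  60. ]
nose top [659.   11.1  60. ]
nose top [651.2 -50.4  60. ]
nose top [570.9 -40.   60. ]
collar [664.8 -55.   70. ]
collar [663.5 -81.4  70. ]
dish [752.3 107.6  25. ] pumpkin [421.3  83.6  28. ]
```

```bash
python3 -m jog '[[0,-0.155,-0.1,0.14,0,0,0],[0,-0.155,-0.1,0.14,0,0,0],[0,-0.155,-0.1,0.14,0,0,0],[0,-0.155,-0.1,0.14,0,0,0],[0,-0.155,-0.1,0.14,0,0,0]]'
python3 - <<'E'
from h import *
from cell import manip;import pickle
s=manip.sense();c=manip.capture('wrist');pickle.dump((s,c),open('d1.pkl','wb'));cv2.imwrite('pics/w1.png',c['img']);print(s['ee_pos'],s['eef_rot'])
m,l,B=blobs(c['img'],(105,120,60),(125,255,255),300)
for b in B: print(b[1],b[2]);print([onz(c,(u,b[2][1]),z,s) for u in(b[1][0],b[1][0]+b[1][2]) for z in(90,110)])
E
```

```text
time_s: 0.57
ee_pos: [609.8, -62.1, 185.4]
eef_rot: [-3.141, -0.001, 1.57]
force: [0.7, 0.3, 0.6]
grip_width: 87.0
gripper_force: 0.0
[609.84553859 -62.12595141 185.35651553] [-3.14110948e+00 -6.00456463e-04  1.56958553e+00]
[ 269  195  118  122 8123] [327.80216669 256.3151545 ]
[array([575.31446589, -63.06192415,  90.        ]), array([578.25267991, -56.67684773, 110.        ]), array([645.22511273, -63.19498609,  90.        ]), array([642.31673387, -56.79878176, 110.        ])]
```

View pics/w1.png

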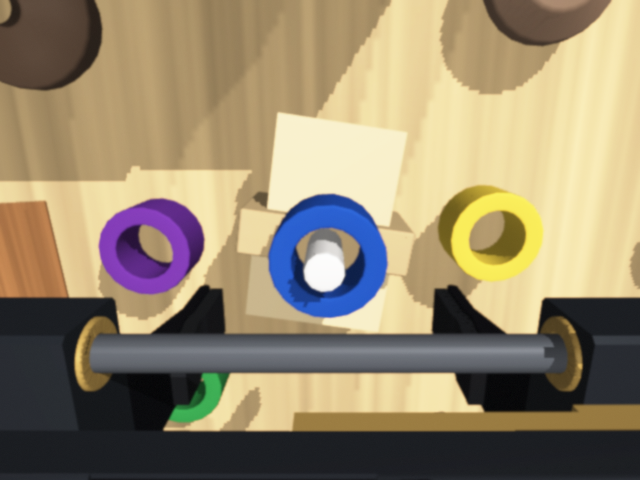

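The roll's ring is centred at (328,256), giving (610,-57), with the tube inside clear of its wall. Descend and grip.

```bash
python3 -m jog '[[0,0.011,0,0.08,0,0,0],[0,0.011,0,0.16,0,0,0],[0,0.011,0,0.22,0,0,0],[0,0.011,0,0.22,0,0,0],[0,0.011,0,0.22,0,0,0],[1,0.011,0,0.22,0,0,0],[1,0.011,0,0.22,0,0,0],[1,0.011,0,0.22,0,0,0]]'; python3 -m jog '[[1,0,0,0,0,0,0],[1,0,0,0,0,0,0],[1,0,0,0,0,0,0]]'
```

```text
time_s: 1.28
ee_pos: [611.7, -57.5, 100.0]
eef_rot: [3.137, 0.0, 1.571]
force: [0.6, -0.4, -0.6]
grip_width: 74.1
gripper_force: 0.0
time_s: 1.53
ee_pos: [610.7, -57.7, 99.2]
eef_rot: [3.14, 0.0, 1.571]
force: [-1.3, 0.4, 5.7]
grip_width: 65.9
gripper_force: 30.0
```

```bash
python3 -m jog '[[1,0,0,-0.04,0,0,0],[1,0,0,-0.08,0,0,0],[1,0,0,-0.12,0,0,0],[1,0,0,-0.16,0,0,0],[1,0,0,-0.2,0,0,0],[1,0,0,-0.2,0,0,0],[1,0,0,-0.2,0,0,0]]'
python3 - <<'E'
from h import *
from cell import manip
for n in('scene','side'):
    c=manip.capture(n);cv2.imwrite(f'pics/{n}2.png',c['img'])
E
```

```text
time_s: 2.12
ee_pos: [610.5, -57.7, 178.1]
eef_rot: [3.14, 0.0, 1.571]
force: [0.5, 0.2, -2.6]
grip_width: 66.1
gripper_force: 30.0
```

View pics/scene2.png

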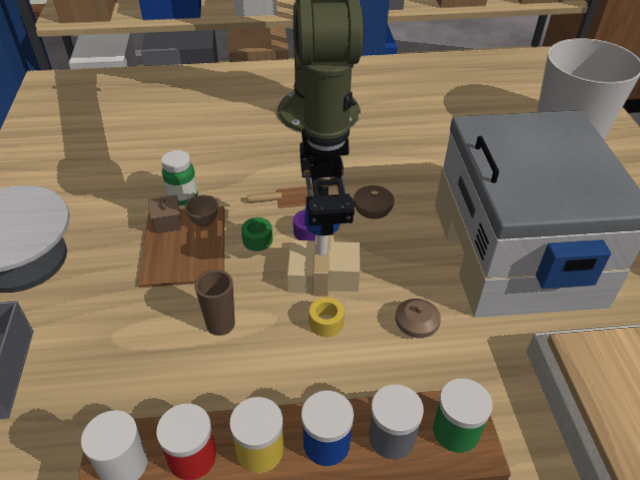

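The roll is off the tube (tube top at (322,230), standing clear). Carry it to the board.

```bash
python3 -m jog '[[1,-0.08,-0.02,0,0,0,0],[1,-0.16,-0.04,0,0,0,0],[1,-0.25,-0.06,0,0,0,0],[1,-0.34,-0.09,0,0,0,0],[1,-0.43,-0.11,0,0,0,0],[1,-0.52,-0.13,0,0,0,0],[1,-0.61,-0.155,0,0,0,0],[1,-0.68,-0.175,0,0,0,0]]'; python3 -m jog '[[1,-0.03,-0.008,0,0,0,0],[1,-0.03,-0.008,0,0,0,0],[1,-0.03,-0.008,0,0,0,0]]'
python3 - <<'E'
from h import *
from cell import manip
s=manip.sense();c=manip.capture('wrist');cv2.imwrite('pics/w3.png',c['img']);print(s['ee_pos'])
E
```

```text
time_s: 2.88
ee_pos: [537.6, -332.9, 175.8]
eef_rot: [-3.139, 0.0, 1.568]
force: [0.4, 0.1, -1.5]
grip_width: 66.2
gripper_force: 30.0
time_s: 3.13
ee_pos: [536.4, -341.0, 176.2]
eef_rot: [-3.14, -0.002, 1.57]
force: [0.3, 0.7, -1.3]
grip_width: 66.2
gripper_force: 30.0
[ 536.4059637  -341.02643404  176.19622778]
```

View pics/w3.png

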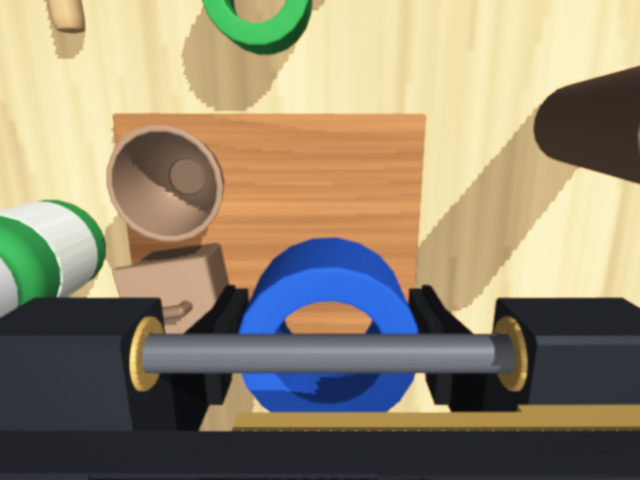

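```bash
python3 - <<'E'
from h import *
from cell import manip
np.set_printoptions(precision=1,suppress=True)
s=manip.sense();c=manip.capture('wrist')
for n,uv,z in[('edgeL',(113,114),12),('edgeR',(425,115),12),('right',(417,285),12),('house r far',(221,245),52),('house r near',(228,290),52),('house far l',(116,268),52),('pot',(165,183),50)]: print(n,onz(c,uv,z,s))
E
```

```text
edgeL [ 387.5 -258.2   12. ]
edgeR [ 605.3 -258.8   12. ]
right [ 607.  -385.6   12. ]
house r far [ 467.1 -341.8   52. ]
house r near [ 469.7 -373.7   52. ]
house far l [ 395.5 -357.9   52. ]
pot [ 433.6 -301.2   50. ]
```

```bash
python3 -m jog '[[1,0.01,0.034,0.05,0,0,0],[1,0.01,0.034,0.13,0,0,0],[1,0.01,0.034,0.21,0,0,0],[1,0.01,0.034,0.27,0,0,0],[1,0.01,0.034,0.31,0,0,0],[1,0.01,0.034,0.33,0,0,0],[1,0.01,0.034,0.34,0,0,0],[1,0.01,0.034,0.34,0,0,0]]';python3 -m jog '[[1,0,0,0,0,0,0],[1,0,0,0.003,0,0,0]]'
```

```text
time_s: 3.9
ee_pos: [551.2, -335.2, 42.1]
eef_rot: [-3.141, -0.002, 1.574]
force: [0.1, -0.2, -0.8]
grip_width: 66.3
gripper_force: 30.0
time_s: 4.07
ee_pos: [551.9, -337.2, 41.6]
eef_rot: [3.139, 0.001, 1.572]
force: [0.7, 0.2, 0.2]
grip_width: 66.1
gripper_force: 30.0
```

```bash
python3 -m jog '[[0,0,0,0,0,0,0],[0,0,0,0,0,0,0],[0,0,0,0,0,0,0],[0,0,0,0,0,0,0],[0,0,0,0,0,0,0],[0,0,0,-0.05,0,0,0],[0,0,0,-0.15,0,0,0],[0,0,0,-0.25,0,0,0]]'; python3 -m jog '[[0,0,0,-0.13,0,0,0],[0,0,0,-0.2,0,0,0],[0,0,0,-0.24,0,0,0],[0,0,0,-0.24,0,0,0]]'
```

```text
time_s: 4.73
ee_pos: [549.0, -336.9, 139.6]
eef_rot: [-3.138, -0.002, 1.571]
force: [0.7, -0.5, 0.4]
grip_width: 86.7
gripper_force: 0.0
time_s: 5.07
ee_pos: [552.7, -339.2, 242.9]
eef_rot: [3.132, 0.005, 1.571]
force: [0.5, -0.1, -0.1]
grip_width: 87.4
gripper_force: 0.0
```

```bash
python3 -m jog '[[0.5,0.92,0.12,0,0,0.28,0],[0.5,0.92,0.12,0,0,0.28,0],[0.5,0.92,0.12,0,0,0.28,0],[0.5,0.92,0.12,0,0,0.28,0],[0.5,0.92,0.12,0,0,0.28,0],[0.5,0.92,0.12,0,0,0.28,0],[0.5,0.92,0.12,0,0,0.28,0],[0.5,0.92,0.12,0,0,0.28,0]]'; python3 -m jog '[[0.5,0.08,0,0.03,0,0,0],[0.5,0.08,0,0.03,0,0,0],[0.5,0.08,0,0.03,0,0,0],[0.5,0.08,0,0.03,0,0,0]]'
python3 - <<'E'
from h import *
from cell import manip;import pickle
s=manip.sense();c=manip.capture('wrist');pickle.dump((s,c),open('d4.pkl','wb'));cv2.imwrite('pics/w4.png',c['img']);print(s['ee_pos'],s['eef_rot'])
E
```

```text
time_s: 5.73
ee_pos: [592.9, -5.4, 234.9]
eef_rot: [-3.139, -0.44, 1.569]
force: [1.4, 0.8, -0.4]
grip_width: 46.1
gripper_force: 0.0
time_s: 6.07
ee_pos: [593.1, 26.2, 238.1]
eef_rot: [-3.14, -0.439, 1.57]
force: [0.1, -0.3, 0.2]
grip_width: 43.9
gripper_force: 0.0
[593.10665136  26.15886277 238.1015471 ] [-3.14016448 -0.43884571  1.56974084]
```

View pics/w4.png

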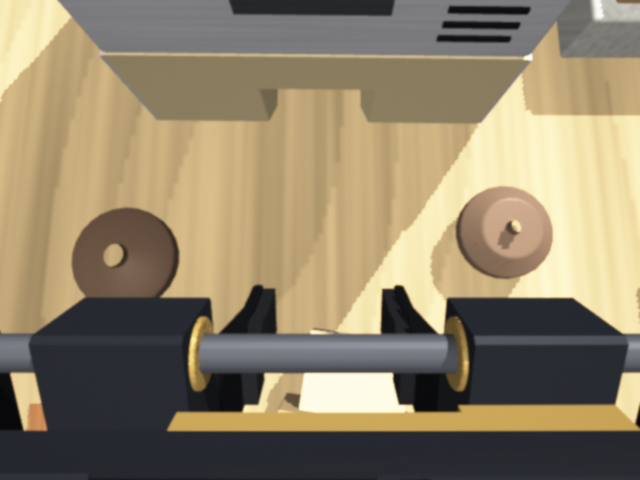

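The wrist view shows the kiln's base front edge from (157,119) to (481,123), the port mouth at the bench from about u=266 to 370, and the dish (505,230) and pumpkin (125,253) beside the lane.

```bash
python3 - <<'E'
import pickle;from h import *
np.set_printoptions(precision=1,suppress=True)
s,c=pickle.load(open('d4.pkl','rb'))
a,b=onz(c,(157,119.5),0,s),onz(c,(481.5,123),0,s);print(a,b,(a+b)/2,np.linalg.norm(b-a),'kiln heading deg',np.degrees(np.arctan2((b-a)[1],(b-a)[0]))+90)
p,q=onz(c,(266,121),0,s),onz(c,(370,122),0,s);print('port',p,q,(p+q)/2)
print('port top',onz(c,(276,90),63,s),onz(c,(361,90),63,s))
print('dish',onz(c,(505,232),25,s),'pumpkin',onz(c,(125,255),28,s))
s,c=pickle.load(open('d1.pkl','rb'))
P={}
for n,uv,z in[('nFL',(277,113),60),('nFR',(406,132),60),('nBL',(268,211),60),('nBR',(391,226),60),('colFR',(413,231),70),('colFL',(241,207),70),('colBR',(410,276),70),('colBL',(238,255),70),('tailBL',(247,317),52),('tailBR',(380,331),52)]: P[n]=onz(c,uv,z,s);print(n,P[n])
for m,n in(('nBL','nFL'),('nBR','nFR')):v=P[n]-P[m];print('heading',np.degrees(np.arctan2(v[1],v[0])))
v=P['nFR']-P['nFL'];print(np.degrees(np.arctan2(v[1],v[0]))+90)
v=P['colFR']-P['colFL'];print(np.degrees(np.arctan2(v[1],v[0]))+90)
E
```

```text
[421.4 224.6   0. ] [747.8 220.4   0. ] [584.6 222.5   0. ] 326.35188490439344 kiln heading deg 89.25398064088488
port [531.3 222.7   0. ] [635.8 221.5   0. ] [583.5 222.1   0. ]
port top [549.  221.2  63. ] [621.9 221.1  63. ]
dish [753.1 104.3  25. ] pumpkin [413.3  83.4  28. ]
nFL [579.4  18.8  60. ]
nFR [658.4   7.4  60. ]
nBL [571.5 -41.9  60. ]
nBR [651.4 -52.   60. ]
colFR [663.9 -52.9  70. ]
colFL [556.3 -37.3  70. ]
colBR [663.6 -83.1  70. ]
colBL [552.5 -68.5  70. ]
tailBL [ 552.1 -120.8   52. ]
tailBR [ 647.7 -132.    52. ]
heading 82.55753569246276
heading 83.34007509655689
81.83591312979775
81.76341741684645
```

```bash
cat >g.py <<'E'
# work out jog rows (tool shift /0.4m, rotvec /(pi/2)) from current pose to target [x,y,z,heading_deg,tilt_deg]
from h import *
def row(s,x,y,z,hd,tilt=25.):
    R0=Ro.from_euler('xyz',s['eef_rot']);R1=Ro.from_euler('xyz',[np.pi,-np.radians(tilt),np.radians(hd)])
    d=R0.inv().apply(np.array([x,y,z])-s['ee_pos'])/400;r=(R0.inv()*R1).as_rotvec()/(np.pi/2)
    return [round(float(v),3) for v in [*d,*r]]
E
python3 - <<'E'
from g import *;import pickle
from cell import manip
d=pickle.load(open('d0.pkl','rb'));sc=d['scene'];np.set_printoptions(precision=1,suppress=True)
for n,lo,hi in(('green',(55,120,60),(80,255,255)),('purple',(128,80,50),(145,255,255)),('yellow',(24,170,120),(30,255,255))):
    for b in blobs(sc['img'],lo,hi,150)[2]: print(n,b[1],onz(sc,b[2],25))
s=manip.sense();print(s['ee_pos'])
print(row(s,594,-167,238,82.3));print(row(s,594,-167,35,82.3))
E
```

```text
green [163 165  31  20 353] [ 289.3 -363.    25. ]
green [242 218  30  33 710] [ 498.6 -187.3   25. ]
green [441 421  44  31 742] [997.2 119.3  25. ]
purple [293 210  30  30 610] [476.4 -79.4  25. ]
[593.3  25.2 238.1]
[-0.435, 0.003, -0.204, -0.036, -0.001, 0.076]
[-0.651, 0.003, 0.256, -0.036, -0.001, 0.076]
```

```bash
python3 -m jog '[[0.28,-0.435,0.003,-0.204,-0.036,0,0.076],[0.28,-0.435,0.003,-0.204,-0.036,0,0.076],[0.28,-0.435,0.003,-0.204,-0.036,0,0.076],[0.28,-0.435,0.003,-0.204,-0.036,0,0.076],[0.28,-0.435,0.003,-0.204,-0.036,0,0.076],[0.28,-0.435,0.003,-0.204,-0.036,0,0.076],[0.28,-0.435,0.003,-0.204,-0.036,0,0.076]]'
python3 - <<'E'
from g import *
from cell import manip
s=manip.sense();print(s['ee_pos'],s['eef_rot'],s['grip_width']);print(row(s,594,-167,35,82.3))
E
```

```text
time_s: 6.7
ee_pos: [593.8, -169.8, 237.8]
eef_rot: [-3.14, -0.439, 1.431]
force: [0.1, 0.5, 0.5]
grip_width: 62.2
gripper_force: 0.0
[ 593.76527112 -169.81689562  237.75624876] [-3.14016532 -0.43883778  1.4306182 ] 62.23012319973186
[-0.209, 0.0, 0.462, 0.001, -0.002, -0.003]
```

```bash
python3 -m jog '[[0.28,-0.035,0,0.077,0,0,0],[0.28,-0.07,0,0.154,0,0,0],[0.28,-0.105,0,0.231,0,0,0],[0.28,-0.14,0,0.308,0,0,0],[0.28,-0.18,0,0.4,0,0,0],[0.28,-0.209,0,0.462,0,0,0],[0.28,-0.209,0,0.462,0,0,0],[0.28,-0.209,0,0.462,0,0,0]]'
cat >>g.py <<'E'
OFF=69+16.6
def herm(p0,m0,p1,m1,y):
    # com path x(y), slopes dx/dy
    from scipy.interpolate import CubicHermiteSpline as C
    f=C([p0[1],p1[1]],[p0[0],p1[0]],[m0,m1])
    return (float(f(y)),float(f(y,1))) if y<p1[1] else (p1[0]+m1*(y-p1[1]),m1)
def tcp(x,y,m):
    h=np.array([m,1])/np.hypot(m,1);p=np.array([x,y])-OFF*h
    return p[0],p[1],35,np.degrees(np.arctan2(h[1],h[0]))
E
cat >plan.py <<'E'
from g import *;import sys
from cell import manip
s=manip.sense();print(s['ee_pos'],s['eef_rot'],s['force'])
a=[float(v) for v in sys.argv[1:]] # x0 y0 slope0 x1 y1 slope1 ystart yend n
p0,m0,p1,m1=a[0:2],a[2],a[3:5],a[5]
for y in np.linspace(a[6],a[7],int(a[8])):
    x,m=herm(p0,m0,p1,m1,y);t=tcp(x,y,m);print(round(y),[round(float(v),1) for v in t],row(s,*t))
E
python3 plan.py 608.6 -56.4 0.135 584.5 145 0 -60 0 8
```

```text
time_s: 7.37
ee_pos: [594.2, -160.7, 35.1]
eef_rot: [-3.138, -0.442, 1.438]
force: [0.9, 0.7, 0.8]
grip_width: 62.6
gripper_force: 0.0
[ 594.18927182 -160.745383     35.08575798] [-3.13817085 -0.44193734  1.43778542] [0.93560944 0.67390218 0.76273549]
-60 [594.7, -144.6, 35.0, 81.0] [0.036, -0.004, 0.017, -0.009, -0.004, 0.014]
-51 [600.3, -136.6, 35.0, 84.0] [0.056, 0.007, 0.027, 0.006, -0.004, -0.017]
-43 [605.1, -128.3, 35.0, 86.8] [0.076, 0.016, 0.036, 0.019, -0.004, -0.045]
-34 [609.3, -119.9, 35.0, 89.4] [0.096, 0.024, 0.046, 0.031, -0.004, -0.071]
-26 [612.7, -111.3, 35.0, 91.8] [0.116, 0.03, 0.055, 0.042, -0.004, -0.094]
-17 [615.4, -102.5, 35.0, 93.9] [0.137, 0.034, 0.065, 0.052, -0.004, -0.115]
-9 [617.5, -93.7, 35.0, 95.7] [0.157, 0.036, 0.074, 0.061, -0.004, -0.134]
0 [618.9, -84.9, 35.0, 97.4] [0.177, 0.036, 0.084, 0.069, -0.004, -0.151]
```

```bash
python3 -m jog '[[0.28,0.018,0,0.008,0,0,0],[0.28,0.036,-0.002,0.017,-0.004,0,0.007],[0.28,0.046,0.003,0.022,0,0,0],[0.28,0.056,0.007,0.027,0.006,0,-0.017],[0.28,0.066,0.012,0.031,0.012,0,-0.031],[0.28,0.076,0.016,0.036,0.019,0,-0.045],[0.28,0.086,0.02,0.041,0.025,0,-0.058],[0.28,0.096,0.024,0.046,0.031,0,-0.071]]'
python3 plan.py 608.6 -56.4 0.135 584.5 145 0 -34 0 5
python3 - <<'E'
from h import *
from cell import manip
c=manip.capture('scene');d=manip.capture('side')['img'];a=cv2.resize(c['img'][190:350,240:480],None,fx=2.5,fy=2.5)
b=cv2.resize(d[150:310,240:400],None,fx=1.25,fy=1.25);a[:200,400:600]=b;cv2.imwrite('pics/p5.png',a)
E
```

```text
time_s: 8.03
ee_pos: [612.5, -125.1, 38.5]
eef_rot: [3.131, -0.433, 1.564]
force: [-1.0, -7.9, 5.8]
grip_width: 62.8
gripper_force: 3.8
[ 612.54790298 -125.11965169   38.51017487] [ 3.13094053 -0.43333024  1.56405449] [-1.00314573 -7.87439047  5.79466087]
-34 [609.4, -119.6, 35.0, 89.5] [0.009, -0.008, 0.014, 0.006, 0.002, 0.001]
-26 [612.8, -111.1, 35.0, 91.8] [0.028, 0.0, 0.023, 0.017, 0.002, -0.022]
-17 [615.5, -102.4, 35.0, 93.9] [0.048, 0.007, 0.032, 0.027, 0.002, -0.043]
-8 [617.5, -93.7, 35.0, 95.7] [0.068, 0.011, 0.041, 0.035, 0.002, -0.062]
0 [618.9, -84.9, 35.0, 97.4] [0.088, 0.015, 0.05, 0.043, 0.002, -0.078]
```

View pics/p5.png

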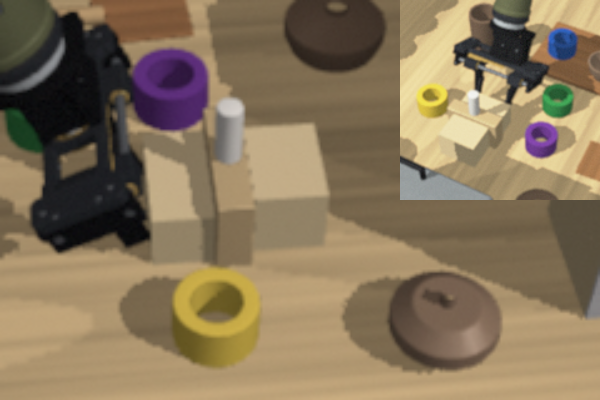

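Push is under way: the plug is now turned to about 90°, pads flush behind the tail, tube clear. Continuing, planned from the commanded pose.

```bash
sed -i "s/^a=\[float.*/a=[float(v) for v in sys.argv[1:]]\nif len(a)>9: cp=a[9:]; s=dict(ee_pos=np.array([cp[0],cp[1],35]),eef_rot=[np.pi,-.436,np.radians(cp[2])])/" plan.py
python3 plan.py 608.6 -56.4 0.135 584.5 145 0 -26 30 8 609.3 -119.9 89.4
```

```text
[ 613.05276337 -123.36158859   38.48805218] [ 3.13059195 -0.43501503  1.56557939] [ 0.91811645 -5.031367    3.35028773]
-26 [612.6, -111.6, 35.0, 91.7] [0.019, 0.008, 0.009, 0.011, 0.0, -0.023]
-18 [615.2, -103.4, 35.0, 93.7] [0.037, 0.014, 0.017, 0.02, 0.0, -0.043]
-10 [617.2, -95.2, 35.0, 95.4] [0.056, 0.019, 0.026, 0.028, 0.0, -0.061]
-2 [618.6, -87.0, 35.0, 97.0] [0.075, 0.022, 0.035, 0.036, 0.0, -0.077]
6 [619.6, -78.7, 35.0, 98.4] [0.094, 0.025, 0.044, 0.042, 0.0, -0.09]
14 [620.0, -70.4, 35.0, 99.5] [0.112, 0.025, 0.052, 0.047, 0.0, -0.102]
22 [620.0, -62.2, 35.0, 100.5] [0.131, 0.025, 0.061, 0.052, 0.0, -0.111]
30 [619.5, -54.0, 35.0, 101.2] [0.15, 0.024, 0.07, 0.055, 0.0, -0.119]
```

```bash
python3 -m jog '[[0.28,0.019,0.008,0.009,0.011,0,-0.023],[0.28,0.037,0.014,0.017,0.02,0,-0.043],[0.28,0.056,0.019,0.026,0.028,0,-0.061],[0.28,0.075,0.022,0.035,0.036,0,-0.077],[0.28,0.094,0.025,0.044,0.042,0,-0.09],[0.28,0.112,0.025,0.052,0.047,0,-0.102],[0.28,0.131,0.025,0.061,0.052,0,-0.111],[0.28,0.131,0.025,0.061,0.052,0,-0.111]]'
python3 - <<'E'
from h import *
from cell import manip;import pickle
c=manip.capture('scene');s=manip.sense();w=manip.capture('wrist');pickle.dump((c,s,w),open('d6.pkl','wb'))
a=cv2.resize(c['img'][190:310,260:460],None,fx=4,fy=4,interpolation=2);a[:180,:240]=cv2.resize(w['img'],(240,180));cv2.imwrite('pics/p6.png',a)
E
```

```text
time_s: 8.8
ee_pos: [623.1, -62.7, 38.3]
eef_rot: [3.132, -0.436, 1.76]
force: [1.6, -2.3, 1.0]
grip_width: 62.6
gripper_force: 1.6
```

View pics/p6.png

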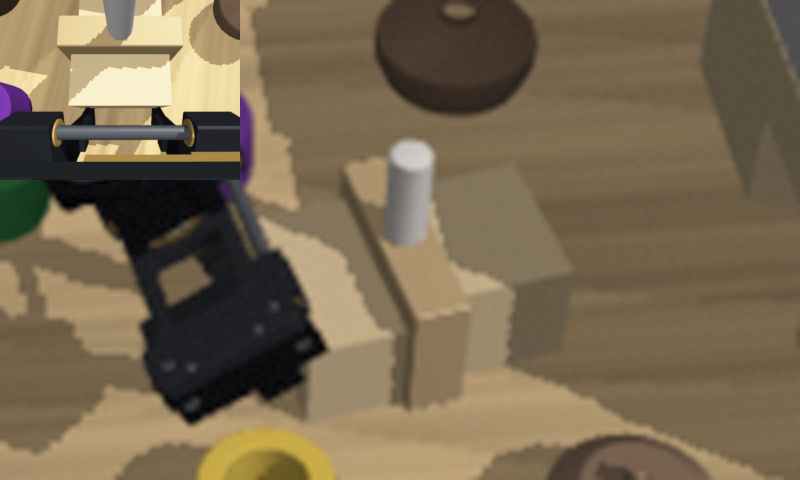

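Wrist inset: the tail's back top edge runs at full-res (187,283)–(455,283), level and centred — plug flush with the pads; scene shows it turned ~100° with the tube untouched.

```bash
cat >plug.py <<'E'
from h import *
def pose(w,s,L,R): # tail back top edge pixels -> COM and heading
    a,b=onz(w,L,52,s),onz(w,R,52,s);v=b-a;hd=np.arctan2(v[1],v[0])+np.pi/2
    h=np.array([np.cos(hd),np.sin(hd)]);m=(a+b)[:2]/2
    return np.linalg.norm(v),'COM',m+69*h,'orig',m+80*h,'hd',np.degrees(hd),'slope',h[0]/h[1]
E
python3 - <<'E'
import pickle;from plug import *
np.set_printoptions(precision=1,suppress=True)
c,s,w=pickle.load(open('d6.pkl','rb'));print(s['ee_pos'],s['eef_rot'])
g=cv2.cvtColor(w['img'],cv2.COLOR_BGR2GRAY)
print(pose(w,s,(187,283),(455,283)))
# refine: strongest brightness drop below the tail edge in columns, brightness steps along row 265
for u in(200,230,400,430): 
    col=g[265:300,u].astype(int);print(u,265+np.argmax(-np.diff(col)))
r=g[278].astype(int);print([ (i,int(r[i+2]-r[i])) for i in range(165,475) if abs(r[i+2]-r[i])>25])
E
python3 plan.py 608.6 -56.4 0.135 584.5 145 0 22 22 1
```

```text
[622.8 -63.1  37.9] [ 3.1 -0.4  1.8]
(np.float64(93.48472232252132), 'COM', array([605.2,  21.4]), 'orig', array([603.2,  32.2]), 'hd', np.float64(100.5139485315654), 'slope', np.float64(-0.18559086666913766))
200 281
230 281
400 281
430 281
[(180, 49), (181, 62), (182, 33)]
[622.18956044 -63.20001831  37.48929958] [ 3.1340988  -0.43784606  1.7569728 ] [ 0.1323028  -1.58485845 -0.01811651]
22 [620.0, -62.2, 35.0, 100.5] [0.001, -0.005, 0.007, 0.004, -0.001, 0.002]
```

```bash
python3 plan.py 605.0 21.5 -0.186 584.3 148 0.006 30 92 8 620 -62.2 100.5
```

```text
[622.18956044 -63.20001831  37.48929958] [ 3.1340988  -0.43784606  1.7569728 ] [ 0.1323028  -1.58485845 -0.01811651]
30 [620.2, -53.9, 35.0, 101.4] [0.018, 0.004, 0.009, 0.004, 0.0, -0.009]
39 [619.3, -44.9, 35.0, 102.0] [0.039, 0.006, 0.018, 0.007, 0.0, -0.015]
48 [617.9, -35.9, 35.0, 102.3] [0.059, 0.007, 0.028, 0.009, 0.0, -0.019]
57 [616.2, -27.0, 35.0, 102.5] [0.08, 0.007, 0.037, 0.009, 0.0, -0.02]
65 [614.1, -18.2, 35.0, 102.4] [0.101, 0.005, 0.047, 0.009, 0.0, -0.019]
74 [611.6, -9.4, 35.0, 102.0] [0.121, 0.003, 0.056, 0.007, 0.0, -0.016]
83 [609.0, -0.7, 35.0, 101.5] [0.141, 0.001, 0.066, 0.005, 0.0, -0.01]
92 [606.0, 7.9, 35.0, 100.6] [0.162, -0.002, 0.075, 0.001, 0.0, -0.001]
```

```bash
python3 -m jog '[[0.28,0.018,0.004,0.009,0.004,0,-0.009],[0.28,0.039,0.006,0.018,0.007,0,-0.015],[0.28,0.059,0.007,0.028,0.009,0,-0.019],[0.28,0.08,0.007,0.037,0.009,0,-0.02],[0.28,0.101,0.005,0.047,0.009,0,-0.019],[0.28,0.121,0.003,0.056,0.007,0,-0.016],[0.28,0.141,0.001,0.066,0.005,0,-0.01],[0.28,0.162,-0.002,0.075,0.001,0,-0.001]]'
python3 plan.py 605.0 21.5 -0.186 584.3 148 0.006 100 148 7 606 7.9 100.6
```

```text
time_s: 9.57
ee_pos: [608.2, 4.0, 37.0]
eef_rot: [3.136, -0.435, 1.755]
force: [0.9, -4.9, 1.7]
grip_width: 62.7
gripper_force: 2.5
[608.21857521   3.97169854  37.02570305] [ 3.13602861 -0.43501659  1.75472314] [ 0.91541294 -4.92913029  1.6546209 ]
100 [603.2, 15.6, 35.0, 99.7] [0.018, -0.003, 0.009, -0.004, 0.0, 0.009]
108 [600.2, 23.4, 35.0, 98.5] [0.037, -0.007, 0.017, -0.01, 0.0, 0.021]
116 [597.1, 31.1, 35.0, 97.2] [0.055, -0.011, 0.026, -0.016, 0.0, 0.034]
124 [593.8, 38.8, 35.0, 95.6] [0.074, -0.016, 0.034, -0.023, 0.0, 0.05]
132 [590.5, 46.6, 35.0, 93.8] [0.093, -0.02, 0.043, -0.032, 0.0, 0.068]
140 [587.2, 54.4, 35.0, 91.9] [0.112, -0.025, 0.052, -0.041, 0.0, 0.088]
148 [583.8, 62.4, 35.0, 89.7] [0.131, -0.03, 0.061, -0.051, 0.0, 0.11]
```

```bash
python3 -m jog '[[0.28,0.018,-0.003,0.009,-0.004,0,0.009],[0.28,0.037,-0.007,0.017,-0.01,0,0.021],[0.28,0.055,-0.011,0.026,-0.016,0,0.034],[0.28,0.074,-0.016,0.034,-0.023,0,0.05],[0.28,0.093,-0.02,0.043,-0.032,0,0.068],[0.28,0.112,-0.025,0.052,-0.041,0,0.088],[0.28,0.112,-0.025,0.052,-0.041,0,0.088]]'
python3 - <<'E'
from h import *
from cell import manip;import pickle
s=manip.sense();w=manip.capture('wrist');c=manip.capture('scene');pickle.dump((c,s,w),open('d7.pkl','wb'))
a=w['img'].copy();a[300:480,400:640]=cv2.resize(c['img'][190:310,330:490],(240,180));cv2.imwrite('pics/p7.png',a)
E
```

```text
time_s: 10.15
ee_pos: [587.5, 54.0, 37.0]
eef_rot: [3.139, -0.439, 1.604]
force: [0.2, -2.2, 0.6]
grip_width: 62.7
gripper_force: 1.1
```

View pics/p7.png

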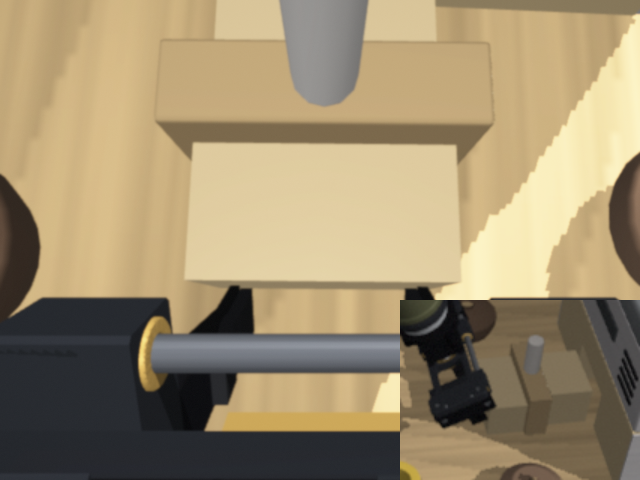

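The tail's back top edge is (186,279)–(461,282); the kiln's lower front edge appears at top right from (438,7) to (640,13).

```bash
python3 - <<'E'
import pickle;from plug import *
np.set_printoptions(precision=2,suppress=True)
c,s,w=pickle.load(open('d7.pkl','rb'));s['eef_rot']=[3.1405,-.4375,s['eef_rot'][2]];print(s['ee_pos'],s['eef_rot'])
print(pose(w,s,(186,279.5),(461,282)))
a,b=onz(w,(440,7),0,s),onz(w,(636,13),0,s);print(a,b,np.degrees(np.arctan2(*(b-a)[1::-1]))+90)
p,q=onz(w,(156,121),70,s),onz(w,(493,123.5),70,s);print('collar back',p,q,(p+q)/2,np.degrees(np.arctan2(*(q-p)[1::-1]))+90)
E
python3 plan.py 605.0 21.5 -0.186 584.3 148 0.006 148 210 8 587.2 54.4 91.9
```

```text
[587.46  54.02  36.97] [3.1405, -0.4375, np.float64(1.6035027762735807)]
(np.float64(95.42635281881311), 'COM', array([584.25, 141.03]), 'orig', array([584.  , 152.03]), 'hd', np.float64(91.2958385084893), 'slope', np.float64(-0.0226205055714505))
[641.52 220.88  -0.  ] [744.6  221.14   0.  ] 90.14507920613575
collar back [530.05 120.71  70.  ] [639.23 123.37  70.  ] [584.64 122.04  70.  ] 91.39708689538882
[587.78553971  53.61020248  36.76358099] [ 3.13913699 -0.43977911  1.6049921 ] [-0.78067171 -1.08453721  0.76750002]
148 [583.8, 62.4, 35.0, 89.7] [0.018, -0.008, 0.009, -0.011, 0.0, 0.023]
157 [583.8, 71.3, 35.0, 89.7] [0.038, -0.007, 0.018, -0.011, 0.0, 0.023]
166 [583.9, 80.1, 35.0, 89.7] [0.058, -0.006, 0.027, -0.011, 0.0, 0.023]
175 [583.9, 89.0, 35.0, 89.7] [0.079, -0.005, 0.037, -0.011, 0.0, 0.023]
183 [584.0, 97.8, 35.0, 89.7] [0.099, -0.004, 0.046, -0.011, 0.0, 0.023]
192 [584.1, 106.7, 35.0, 89.7] [0.119, -0.004, 0.055, -0.011, 0.0, 0.023]
201 [584.1, 115.5, 35.0, 89.7] [0.139, -0.003, 0.065, -0.011, 0.0, 0.023]
210 [584.2, 124.4, 35.0, 89.7] [0.159, -0.002, 0.074, -0.011, 0.0, 0.023]
```

```bash
python3 -m jog '[[0.28,0.018,-0.006,0.009,-0.01,0,0.02],[0.28,0.038,-0.006,0.018,-0.01,0,0.02],[0.28,0.058,-0.005,0.027,-0.01,0,0.02],[0.28,0.079,-0.005,0.037,-0.01,0,0.02],[0.28,0.099,-0.004,0.046,-0.01,0,0.02]]';python3 -m jog '[[0.28,0.01,0,0.005,0,0,0],[0.28,0.02,0,0.009,0,0,0],[0.28,0.03,0,0.014,0,0,0],[0.28,0.04,0,0.019,0,0,0]]'
```

```text
time_s: 10.67
ee_pos: [585.6, 96.4, 36.5]
eef_rot: [3.138, -0.439, 1.569]
force: [0.0, -3.3, 0.1]
grip_width: 62.7
gripper_force: 2.0
time_s: 11.0
ee_pos: [585.3, 114.5, 36.5]
eef_rot: [3.138, -0.439, 1.569]
force: [0.4, -3.9, 1.3]
grip_width: 62.8
gripper_force: 2.3
```

```bash
python3 -m jog '[[0.28,0.006,0,0.003,0,0,0],[0.28,0.012,0,0.006,0,0,0],[0.28,0.018,0,0.008,0,0,0]]';python3 -m jog '[[0.28,0.005,0,0.002,0,0,0],[0.28,0.01,0,0.005,0,0,0],[0.28,0.015,0,0.007,0,0,0]]'
```

```text
time_s: 11.25
ee_pos: [585.3, 122.5, 36.7]
eef_rot: [3.138, -0.439, 1.569]
force: [0.0, -3.4, -0.7]
grip_width: 62.9
gripper_force: 1.5
time_s: 11.5
ee_pos: [585.2, 124.5, 36.3]
eef_rot: [3.139, -0.434, 1.567]
force: [-5.0, -17.6, 6.9]
grip_width: 62.4
gripper_force: 8.8
```

Force rose sharply (17.6 N): the collar is against the kiln. A little more press, then look.

```bash
python3 -m jog '[[0.28,0.005,0,0.002,0,0,0],[0.28,0.008,0,0.004,0,0,0],[0.28,0.008,0,0.004,0,0,0]]'; python3 -m jog '[[0.28,-0.04,0,-0.02,0,0,0],[0.28,-0.1,0,-0.045,0,0,0],[0.28,-0.15,0,-0.07,0,0,0],[0.28,-0.15,0,-0.07,0,0,0]]'
python3 - <<'E'
from h import *
from cell import manip;import pickle
s=manip.sense();w=manip.capture('wrist');c=manip.capture('scene');d=manip.capture('side');pickle.dump((c,s,w),open('d8.pkl','wb'));print(s['ee_pos'],s['eef_rot'])
a=w['img'].copy();a[340:480,:]=c['img'][180:320,130:770-0] [:, :510].repeat(1,1)[:, :640] if 0 else cv2.resize(c['img'][180:300,130:510],(640,202))[30:170];cv2.imwrite('pics/p8.png',a)
for n,x in(('scene',c),('side',d)):
    for b in blobs(x['img'],(105,120,60),(125,255,255),200)[2]: print(n,b[1],onz(x,b[2],35))
E
```

```text
time_s: 11.75
ee_pos: [585.2, 124.6, 36.3]
eef_rot: [3.139, -0.431, 1.565]
force: [-7.8, -20.7, 10.3]
grip_width: 62.7
gripper_force: 10.2
time_s: 12.08
ee_pos: [586.0, 61.8, 36.4]
eef_rot: [3.137, -0.438, 1.563]
force: [-1.5, -0.9, 0.8]
grip_width: 62.3
gripper_force: 0.0
[585.96734544  61.78365073  36.43011241] [ 3.13720818 -0.43769799  1.56330794]
scene [  4   0  22  43 432] [-569.1185368  -929.66148373   35.        ]
scene [ 139    0   61   19 1069] [-601.95734938 -439.74867226   35.        ]
scene [ 352    0   45   56 2079] [-395.33815385  215.68673633   35.        ]
scene [   0    4   26  123 1634] [-249.39469745 -875.8560147    35.        ]
scene [165 238  35  35 951] [ 556.86609134 -340.22734981   35.        ]
scene [ 542  240   69   48 2104] [659.63549654 448.54373822  35.        ]
scene [ 304  430   47   36 1008] [999.16418971 -98.27436333  35.        ]
side [ 329    0   66   29 1428] [ 1014.63370103 -1326.95906368    35.        ]
side [400   0  22  32 429] [  843.57503225 -1407.3791786     35.        ]
side [474   0  25  23 361] [  566.89946814 -1596.57649176    35.        ]
side [ 532    0  108   95 4431] [   49.21307899 -1527.82627648    35.        ]
side [166 150  27  25 434] [1094.32318007 -174.74114687   35.        ]
side [359 173  23  24 457] [ 551.1158516  -344.78355374   35.        ]
```

View pics/p8.png

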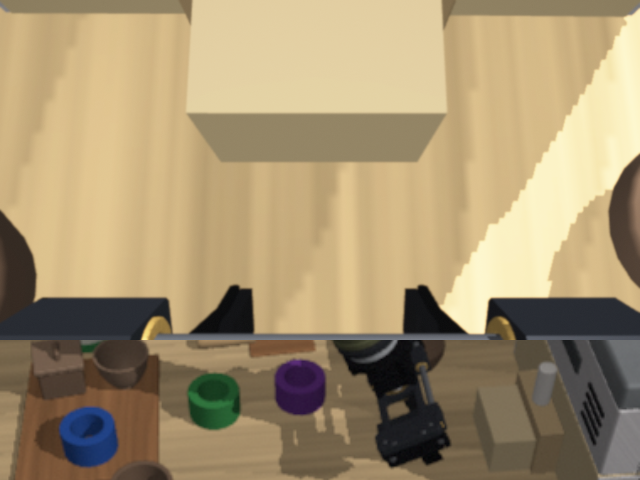

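The roll lies flat on the board; the plug's tail top edge is (188,113)–(446,113), its bench edge (222,160)–(418,160), and the kiln's bench edge is at v≈13 on both sides with the collar against it.

```bash
python3 - <<'E'
import pickle;from plug import *
np.set_printoptions(precision=2,suppress=True)
c,s,w=pickle.load(open('d8.pkl','rb'));s['eef_rot']=[3.139,-.4375,s['eef_rot'][2]]
g=cv2.cvtColor(w['img'],cv2.COLOR_BGR2GRAY).astype(int)
ed=lambda u,a,b:a+int(np.argmax(abs(np.diff(g[a:b,u]))))+.5
e=[(u,ed(u,3,30)) for u in(60,130,520,590)];print('kiln edge',e,[onz(w,p,0,s)[:2] for p in e])
e=[(u,ed(u,140,175)) for u in(235,320,405)];print('tail base',e,[onz(w,p,0,s)[:2] for p in e])
print(pose(w,s,(188,113),(446,113)))
E
```

```text
kiln edge [(60, 12.5), (130, 13.5), (520, 15.5), (590, 16.5)] [array([448.21, 224.43]), array([484.85, 223.44]), array([688.3 , 220.83]), array([725.04, 220.14])]
tail base [(235, 161.5), (320, 161.5), (405, 161.5)] [array([541.74, 142.23]), array([583.38, 141.87]), array([625.06, 141.54])]
(np.float64(95.21677240399468), 'COM', array([583.68, 210.68]), 'orig', array([583.77, 221.68]), 'hd', np.float64(89.54505759126208), 'slope', np.float64(0.00794040981435002))
```

Back face to kiln face measures 80.2 mm, so the plug is home. Its heading is within 0.5° of the kiln's and the robot is clear. Handing in.

```bash
python3 -c "
from cell import manip
print(manip.hand_in())"
```

```text
the job is handed in; nothing more can be done
None
```

The job is handed in (no verdict was returned): the roll lies flat and released on the ware board, and by my last camera measurement the plug is home, with its collar against the kiln and the robot clear.

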